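Line up the pastry cutters by size on the plating board

TASK

Stand the four round steel cutters on the white plating board, one centred on each of the four round marks, in order of size from the smallest at the green end to the largest at the yellow end. Set each one down gently, upright with its red rim on top; do not drop or toss it.

Things in the scene. Friction and masses are not known exactly. Their poses are not given: they have to be found in the camera images.
- ring_30: The smallest of four round pastry cutters: an upright open steel ring with a thin red rolled rim, 30 mm outer diameter, 45 mm tall, wall 3 mm, about 30 g, standing loose on the steel table (top at height 0). Origin: centre of its underside; z points up to the red rim.
- ring_40: The second smallest of four round pastry cutters: an upright open steel ring with a thin red rolled rim, 40 mm outer diameter, 45 mm tall, wall 3 mm, about 40 g, standing loose on the steel table (top at height 0). Origin: centre of its underside; z points up to the red rim.
- ring_50: The second largest of four round pastry cutters: an upright open steel ring with a thin red rolled rim, 50 mm outer diameter, 45 mm tall, wall 3 mm, about 50 g, standing loose on the steel table (top at height 0). Origin: centre of its underside; z points up to the red rim.
- ring_60: The largest of four round pastry cutters: an upright open steel ring with a thin red rolled rim, 60 mm outer diameter, 45 mm tall, wall 3 mm, about 60 g, standing loose on the steel table (top at height 0). Origin: centre of its underside; z points up to the red rim.
- mark_1: Flat round grey mark with a black edge, 74 mm across, 1 mm thick (it cannot be felt: cutters stand on the board itself), on the white plating board: the end of the row on the robot's left (+y). The four marks lie in a straight row, 96 mm apart, on the centre line of the board, which is fixed, 480 x 110 mm and 12 mm thick. Origin: centre of the mark, on the board's top face (height 12 mm). y runs along the row to the left, x across it, away from the robot.
- mark_2: Flat round grey mark with a black edge, 74 mm across, 1 mm thick (it cannot be felt: cutters stand on the board itself), on the white plating board: second from the left. The four marks lie in a straight row, 96 mm apart, on the centre line of the board, which is fixed, 480 x 110 mm and 12 mm thick. Origin: centre of the mark, on the board's top face (height 12 mm). y runs along the row to the left, x across it, away from the robot.
- mark_3: Flat round grey mark with a black edge, 74 mm across, 1 mm thick (it cannot be felt: cutters stand on the board itself), on the white plating board: third from the left. The four marks lie in a straight row, 96 mm apart, on the centre line of the board, which is fixed, 480 x 110 mm and 12 mm thick. Origin: centre of the mark, on the board's top face (height 12 mm). y runs along the row to the left, x across it, away from the robot.
- mark_4: Flat round grey mark with a black edge, 74 mm across, 1 mm thick (it cannot be felt: cutters stand on the board itself), on the white plating board: the end of the row on the robot's right (-y). The four marks lie in a straight row, 96 mm apart, on the centre line of the board, which is fixed, 480 x 110 mm and 12 mm thick. Origin: centre of the mark, on the board's top face (height 12 mm). y runs along the row to the left, x across it, away from the robot.
- green_strip: Green strip fixed across one end of the white board, 22 mm wide along the row, 100 mm long across it, 5 mm thick, 78 mm beyond the last mark at that end. It shows the end where the smallest cutter belongs; it may be at the left or the right end, the yellow strip at the other. Origin: centre of its underside, on the board's top face.
- yellow_strip: Yellow strip fixed across one end of the white board, 22 mm wide along the row, 100 mm long across it, 5 mm thick, 78 mm beyond the last mark at that end. It shows the end where the largest cutter belongs; it may be at the left or the right end, the green strip at the other. Origin: centre of its underside, on the board's top face.

How it is judged:
At the end, for the whole second after the job is handed in: Counting from the green strip, the cutters of 30, 40, 50 and 60 mm stand on the first, second, third and fourth mark, each centred within 12 mm, flat on the board and upright with the rim up (within 0.08 rad), and at rest (((horizontal distance between green_strip and mark_1 below 0.12 m and horizontal distance between ring_30 and mark_1 below 0.012 m and horizontal distance between ring_40 and mark_2 below 0.012 m and horizontal distance between ring_50 and mark_3 below 0.012 m and horizontal distance between ring_60 and mark_4 below 0.012 m) or (horizontal distance between green_strip and mark_4 below 0.12 m and horizontal distance between ring_30 and mark_4 below 0.012 m and horizontal distance between ring_40 and mark_3 below 0.012 m and horizontal distance between ring_50 and mark_2 below 0.012 m and horizontal distance between ring_60 and mark_1 below 0.012 m)) and height (world z) of ring_30 between 0.009 and 0.016 m and angle between each of ring_30, ring_40, ring_50, ring_60's own z axis and vertical below 0.08 rad and linear speed of each of ring_30, ring_40, ring_50, ring_60 below 0.02 m/s and angular speed of each of ring_30, ring_40, ring_50, ring_60 below 0.2 rad/s and height (world z) of ring_40 between 0.009 and 0.016 m and height (world z) of ring_50 between 0.009 and 0.016 m and height (world z) of ring_60 between 0.009 and 0.016 m); the robot touches nothing.
It fails at once if the 30 mm cutter is dropped: moving unheld, low down, faster than 0.5 m/s (linear speed of ring_30 above 0.5 m/s and height (world z) of ring_30 below 0.06 m and contact force between the fingers and ring_30 below 0.05 N).
It fails at once if the 40 mm cutter is dropped: moving unheld, low down, faster than 0.5 m/s (linear speed of ring_40 above 0.5 m/s and height (world z) of ring_40 below 0.06 m and contact force between the fingers and ring_40 below 0.05 N).
It fails at once if the 50 mm cutter is dropped: moving unheld, low down, faster than 0.5 m/s (linear speed of ring_50 above 0.5 m/s and height (world z) of ring_50 below 0.06 m and contact force between the fingers and ring_50 below 0.05 N).
It fails at once if the 60 mm cutter is dropped: moving unheld, low down, faster than 0.5 m/s (linear speed of ring_60 above 0.5 m/s and height (world z) of ring_60 below 0.06 m and contact force between the fingers and ring_60 below 0.05 N).
It also fails if it takes over 96 s, if anything falls off the work surface, if the arm or the gripper's body presses on something with over 40 N, if the wrist force passes 120 N, or if a joint passes its speed limit or range.

ROBOT

A 7-joint arm with a two-finger parallel gripper is mounted at the origin on the work surface. World frame = base frame: x ahead of the robot, y to its left, z up, the work surface at z = 0. Lengths are in m, angles in rad, forces in N, time in s.
With the tool pointing down it reaches from about 0.425 to 0.875 m from the base axis. Payload 4.7 kg.
Tool frame: the origin (TCP) lies on the centre line of the jaws, within the pads' length; the fingertips stand 8 mm ahead of it and the grasp point (between the pads) lies 11 mm behind it; z points along the fingers, y is the direction in which the jaws open and shut (so a half turn about z gives the same grasp; the last joint's range is limited). The gripper opens to 87 mm and grips with 3 to 60 N. Pads are 19 mm wide; open, the fingers measure 117 mm over their backs; the gripper's body (75 mm by 190 mm) begins 51 mm behind the grasp point.
Start: joints at [-1.246, 0.321, -0.07, 1.45, 0.023, 1.371, -0.057], TCP at [0.199, 0.619, 0.231] pointing down, gripper open.
Joint ranges: [-2.86, 2.86], [-0.3, 2.09], [-1.38, 1.24], [0.06, 2.45], [-1.56, 4.7], [0.09, 2.05], [-2.69, 2.69]. Speed limits (rad/s): [2.57, 2.57, 3.14, 3.14, 3.14, 3.14, 3.14].

INTERFACE

Orientations are given as a rotation vector (axis times angle).
In Python, from bench import ctrl, cams, workorder gives the robot as it stands. The module is installed in compiled form; this text tells all that it offers.
- The arm moves only by the tool carry_out, never from a script. Its argument "rows" is a list of rows, each an object with "offset": the shift along the tool's x, y, z in m, a list of three; "rot": the turn, a rotation vector about the tool's x, y, z in degrees, a list of three; "gripper": the opening, from 0 (shut) to 1 (fully open). In form: [{"offset": [dx, dy, dz], "rot": [rx, ry, rz], "gripper": gripper}, ...]. A call has 1 to 10 rows; each row shifts and turns the commanded pose from where the row before left it, along the tool's axes as they then stand; what a row does not reach is not made up. A row lasts 1/8 s, in which the tool goes at most 62.5 mm and 10.7 degrees, less where a joint would pass 70% of its speed; a pose out of reach is approached as far as the arm can. A call is refused whole if a number of a shift passes 0.0625 or a number of a turn 10.7, either way. A call with a gripper value outside its range is refused whole. The fingers move at their own pace and stop on an object; "grip_force" is the grip in N (left out, the last holds). Time passes only in rows, so rows that do not move let the fingers close. It gives the time, the measured TCP pose, the force and the opening at its end, in the units of the state.
- ctrl.get_state(): the state, without advancing time (a new reading comes with each control period).
- cams.get_image(name): name is "scene" or "top"; returns a dict with "img" (420x560x3 uint8, red, green, blue), "vfov" (degrees; the focal length in pixels is half the picture's height over the tangent of half this angle, whatever the lens; pixels are square), "cx", "cy" (the principal point, pixels), "R" (3x3) and "t" (3): a world point X has camera coordinates R X + t. Camera axes: x right, y down, z forward; pixel columns grow to the right and rows downward; lengths in m; the calibration is good to about 2 mm. A picture is of the moment at which its call begins. There is no depth.
- workorder.close_job(): hands the job in, once; it reports no verdict.
The state is a dict: "time": time; "joint_positions": joint angles; "qd": joint speeds; "joint_torque": joint torques, N m; "position": TCP position; "tool_rot": TCP orientation; "ft_force": force on the tool from outside, world axes, zero at the start; "torque": the same for the moment, N m; "grip_width": opening from 0.0 (shut) to 1.0 (fully open).
Only numpy, scipy, OpenCV 4.12 (cv2) and the standard library are available. Lean on these libraries where they do the work, as an engineer would, in place of code of your own. Each camera call takes 0.05 s, during which the arm holds its last target.

## Working session

There is one attempt and no reset: what is moved stays moved. The work goes in short steps, Python scripts to look and compute and a tool call to move; the robot and the scene stay as the last step left them, time stands still between calls to the robot, and variables do not carry over. Pictures are saved under pics/ and viewed, and the job is handed in when it is done.

Besides the shell and the picture viewer there is one more tool, called after ">>>" as name(argument=value, ...) on one line, values as JSON. carry_out: Moves the arm, as the interface text tells. Its arguments: {"type":"object","properties":{"rows":{"type":"array"},"grip_force":{"type":"number"}},"required":["rows"]}

```bash
mkdir -p pics; python3 - <<'E'
from bench import ctrl,cams
import cv2
s=ctrl.get_state()
for k in ("time","position","tool_rot","ft_force","grip_width"):print(k,s[k])
for n in("scene","top"):
    d=cams.get_image(n);cv2.imwrite(f"pics/{n}0.png",d["img"][:,:,::-1]);print(n,d["vfov"],d["cx"],d["cy"],d["R"],d["t"],[k for k in d])
E
```

```text
time 0.0
position [0.19867993 0.61833347 0.22946699]
tool_rot [-4.86117522e-01 -3.10356340e+00  2.95277190e-03]
ft_force [ 0.12347963  0.52556133 -0.41395274]
grip_width 0.998155935032302
scene 53.490881416471844 282.9024919180193 211.49561310046147 [[-0.25835806  0.96592511 -0.01548546]
 [ 0.77537038  0.19777513 -0.59973808]
 [-0.57623943 -0.16695413 -0.80004652]] [ 0.11759569 -0.39791584  1.276932  ] ['img', 'vfov', 'cx', 'cy', 'R', 't']
top 46.92250427732705 280.00585316847605 216.27953247326423 [[ 2.36388942e-02 -9.99720290e-01  7.38086647e-04]
 [-9.94296294e-01 -2.35874325e-02 -1.04012082e-01]
 [ 1.04000398e-01  1.72485378e-03 -9.94575760e-01]] [0.03135213 0.54519536 0.83986265] ['img', 'vfov', 'cx', 'cy', 'R', 't']
```

View pics/scene0.png

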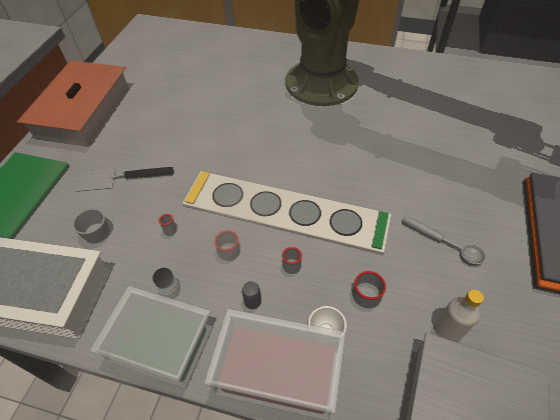

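View pics/top0.png

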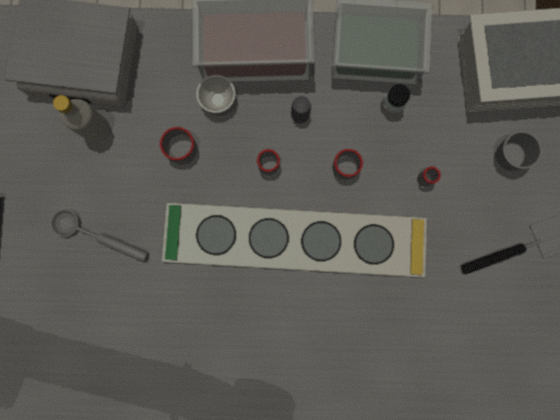

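The scene view shows the green strip at right (381,230), which is +y. The cutters' red rims are at (370,288), (292,258), (228,243) and (166,222). In the top view the green strip is at (173,232), the marks run from (216,235) to (374,244), and the rims are at (178,144), (269,161), (348,164) and (431,175). Next I measure these.

```bash
cat > h.py <<'E'
import numpy as np,cv2
from bench import ctrl,cams
def proj_plane(d,uv,z):
    f=d["img"].shape[0]/2/np.tan(np.radians(d["vfov"])/2)
    uv=np.atleast_2d(uv).astype(float)
    r=np.c_[(uv[:,0]-d["cx"])/f,(uv[:,1]-d["cy"])/f,np.ones(len(uv))]@np.array(d["R"])
    C=-np.array(d["R"]).T@np.array(d["t"])
    return C+r*((z-C[2])/r[:,2])[:,None]
def rings(d,zr=0.045):
    hsv=cv2.cvtColor(d["img"],cv2.COLOR_RGB2HSV)
    m=(((hsv[...,0]<8)|(hsv[...,0]>172))&(hsv[...,1]>130)&(hsv[...,2]>60)).astype(np.uint8)
    n,l,st,c=cv2.connectedComponentsWithStats(m,connectivity=8)
    out=[]
    for i in range(1,n):
        if st[i,4]<12 or st[i,2]>60: continue
        ys,xs=np.nonzero(l==i)
        P=proj_plane(d,np.c_[xs,ys],zr)[:,:2]
        # algebraic circle fit on world points
        A=np.c_[2*P,np.ones(len(P))];s=np.linalg.lstsq(A,(P**2).sum(1),rcond=None)[0]
        R=np.sqrt(s[2]+s[0]**2+s[1]**2)
        out.append((c[i].round(1),st[i,4],s[:2].round(4),round(2*R*1000,1)))
    return out
def show(d,name,box=None,k=3):
    im=d["img"][:,:,::-1]
    if box: x0,y0,x1,y1=box;im=im[y0:y1,x0:x1]
    cv2.imwrite("pics/"+name,cv2.resize(im,None,fx=k,fy=k,interpolation=cv2.INTER_CUBIC))
E
python3 - <<'E'
from h import *
for n in("scene","top"):
    d=cams.get_image(n);print(n)
    for r in rings(d):print(r)
    hsv=cv2.cvtColor(d["img"],cv2.COLOR_RGB2HSV).astype(int)
    for nm,lo,hi in(("g",50,75),("y",15,30)):
        m=((hsv[...,0]>lo)&(hsv[...,0]<hi)&(hsv[...,1]>150)).astype(np.uint8)
        k,l,st,c=cv2.connectedComponentsWithStats(m)
        for i in range(1,k):
            if 100<st[i,4]<2000: print(nm,c[i].round(1),st[i,4],proj_plane(d,c[i],.017).round(4))
    # marks: dark/grey blobs inside white board
    g=cv2.cvtColor(d["img"],cv2.COLOR_RGB2GRAY)
    sd=cv2.inRange(g,0,255)
    white=((hsv[...,1]<60)&(hsv[...,2]>(130 if n=="scene" else 110))).astype(np.uint8)
    cs,hi=cv2.findContours(white,cv2.RETR_CCOMP,cv2.CHAIN_APPROX_NONE)
    for c,h in zip(cs,hi[0]):
        a=cv2.contourArea(c)
        if h[3]>=0 and a>250 and a<2500:
            P=proj_plane(d,c[:,0],.013)[:,:2]
            A=np.c_[2*P,np.ones(len(P))];s=np.linalg.lstsq(A,(P**2).sum(1),rcond=None)[0]
            print("mark",c[:,0].mean(0).round(1),a,s[:2].round(4),round(2000*np.sqrt(s[2]+s[0]**2+s[1]**2),1))
E
```

```text
scene
(array([165.5, 218.9]), np.int32(59), array([ 0.6262, -0.2211]), np.float64(26.7))
(array([230.4, 232.3]), np.int32(14), array([ 0.6447, -0.0735]), np.float64(46.9))
(array([291.4, 255.1]), np.int32(104), array([0.6455, 0.07  ]), np.float64(36.7))
(array([369.6, 285.2]), np.int32(198), array([0.6725, 0.2341]), np.float64(56.8))
y [120.5  12.7] 1559 [[-0.2033 -0.7857  0.017 ]]
y [207.6   5. ] 209 [[-0.3281 -0.4965  0.017 ]]
y [272.6   5.2] 336 [[-0.3817 -0.2629  0.017 ]]
y [370.    9.7] 403 [[-0.4308  0.0873  0.017 ]]
y [197.1 187.1] 257 [[ 0.5017 -0.2022  0.017 ]]
y [474.  297.7] 227 [[0.6341 0.4396 0.017 ]]
mark [458.1 315.3] 1524.0 [0.676  0.4086] 93.9
mark [250.6 296.5] 576.0 [0.7403 0.0091] 58.5
mark [366.4 290.8] 1209.5 [0.6685 0.2336] 84.4
mark [166.  283.3] 697.0 [ 0.754  -0.1684] 68.1
mark [290.6 261.5] 579.0 [0.6418 0.0672] 63.9
mark [225.7 247. ] 741.5 [ 0.6388 -0.0775] 74.6
mark [444.1 242.5] 966.0 [0.5031 0.3775] 123.6
mark [167.3 225.8] 392.5 [ 0.6222 -0.2282] 60.0
mark [379.9 229.5] 407.0 [0.5124 0.2401] 74.7
mark [345.5 222. ] 726.0 [0.5117 0.1623] 76.4
mark [ 91
[... 293 characters left out ...]
.9] 615.5 [ 0.4954 -0.3503] 104.0
top
(array([176.6, 143.2]), np.int32(216), array([0.6694, 0.2322]), np.float64(56.4))
(array([267.9, 160.4]), np.int32(147), array([0.6424, 0.068 ]), np.float64(36.6))
(array([347.9, 162.5]), np.int32(185), array([ 0.6417, -0.0746]), np.float64(46.7))
(array([430.9, 174.9]), np.int32(109), array([ 0.6232, -0.2227]), np.float64(26.4))
y [ 61.9 103.1] 215 [[0.7479 0.4555 0.017 ]]
y [416.9 246.4] 458 [[ 0.4966 -0.2042  0.017 ]]
mark [373.5 244. ] 1387.0 [ 0.4995 -0.1267] 76.4
mark [320.8 240.8] 1381.5 [ 0.5029 -0.0309] 76.3
mark [268.1 237.7] 1380.0 [0.5063 0.0648] 76.3
mark [215.6 234.6] 1373.0 [0.5096 0.1605] 76.2
mark [172.9 232.2] 739.5 [0.5124 0.2378] 71.5
```

Both cameras agree to about 3 mm. Mark spacing and ring diameters match the spec: ring order by y is 60 (+0.233), 40 (+0.069), 50 (−0.074), 30 (−0.222), and green is at +y, so the 30 goes on mark_1. I'll turn the jaws along world x first. Tool axes then become x = world +y, y = world +x, z = down.

>>> carry_out(rows=[{"offset": [0,0,0],"rot": [0,0,7.22],"gripper": 1},{"offset": [0,0,0],"rot": [0,0,7.22],"gripper": 1},{"offset": [0,0,0],"rot": [0,0,7.22],"gripper": 1},{"offset": [0,0,0],"rot": [0,0,7.22],"gripper": 1},{"offset": [0,0,0],"rot": [0,0,7.22],"gripper": 1},{"offset": [0,0,0],"rot": [0,0,7.22],"gripper": 1},{"offset": [0,0,0],"rot": [0,0,7.22],"gripper": 1},{"offset": [0,0,0],"rot": [0,0,7.22],"gripper": 1},{"offset": [0,0,0],"rot": [0,0,7.22],"gripper": 1},{"offset": [0,0,0],"rot": [0,0,7.22],"gripper": 1}], grip_force=10)

```text
time: 1.45
position: [0.1987, 0.6187, 0.2303]
tool_rot: [2.226, 2.217, -0.001]
ft_force: [0.2, -0.6, -0.2]
grip_width: 0.999
```

```bash
cat > to.py <<'E'
import sys,numpy as np
from scipy.spatial.transform import Rotation as R
from bench import ctrl
s=ctrl.get_state();q=R.from_rotvec(s["tool_rot"]);G=R.from_matrix(np.array([[0,1,0],[1,0,0],[0,0,-1.]]))
print("t",s["time"],"pos",np.round(s["position"],4),"F",np.round(s["ft_force"],2),"grip mm",round(s["grip_width"]*87,1),"q7",round(s["joint_positions"][6],2))
print("rot fix deg",np.degrees((q.inv()*G).as_rotvec()).round(2))
if len(sys.argv)>3:
    print("tool-frame shift",q.inv().apply(np.array(list(map(float,sys.argv[1:4])))-s["position"]).round(4))
E
python3 to.py 0.671 0.233 0.12
```

```text
t 1.45 pos [0.1987 0.6187 0.2303] F [ 0.16 -0.56 -0.2 ] grip mm 87.0 q7 -1.28
rot fix deg [-0.01  0.03 -0.24]
tool-frame shift [-0.3836  0.4739  0.1104]
```

>>> carry_out(rows=[{"offset": [-0.03,0.036,0],"rot": [0,0,0],"gripper": 1},{"offset": [-0.03,0.036,0],"rot": [0,0,0],"gripper": 1},{"offset": [-0.03,0.036,0],"rot": [0,0,0],"gripper": 1},{"offset": [-0.03,0.036,0],"rot": [0,0,0],"gripper": 1},{"offset": [-0.03,0.036,0],"rot": [0,0,0],"gripper": 1},{"offset": [-0.03,0.036,0],"rot": [0,0,0],"gripper": 1},{"offset": [-0.03,0.036,0],"rot": [0,0,0],"gripper": 1},{"offset": [-0.03,0.036,0],"rot": [0,0,0],"gripper": 1},{"offset": [-0.03,0.036,0],"rot": [0,0,0],"gripper": 1},{"offset": [-0.03,0.036,0],"rot": [0,0,0],"gripper": 1}])

```text
time: 2.7
position: [0.5597, 0.3178, 0.2304]
tool_rot: [-2.221, -2.221, 0.0]
ft_force: [0.5, 0.4, 0.4]
grip_width: 1.002
```

>>> carry_out(rows=[{"offset": [-0.02,0.03,0.02],"rot": [0,0,0],"gripper": 1},{"offset": [-0.02,0.03,0.03],"rot": [0,0,0],"gripper": 1},{"offset": [-0.02,0.03,0.03],"rot": [0,0,0],"gripper": 1},{"offset": [-0.0236,0.0239,0.0304],"rot": [0,0,0],"gripper": 1},{"offset": [0,0,0],"rot": [0,0,0],"gripper": 1},{"offset": [0,0,0],"rot": [0,0,0],"gripper": 1}])

```text
time: 3.45
position: [0.6724, 0.2361, 0.1203]
tool_rot: [-2.221, -2.221, -0.001]
ft_force: [-0.1, 0.8, 0.7]
grip_width: 1.003
```

```bash
python3 to.py 0.671 0.233 0.022; python3 - <<'E'
from h import *
for n in("scene","top"): show(cams.get_image(n),n+"1.png",None,1.4)
E
```

```text
t 3.45 pos [0.6724 0.2361 0.1203] F [-0.13  0.77  0.7 ] grip mm 87.2 q7 -0.24
rot fix deg [-0.02 -0.05  0.01]
tool-frame shift [-0.0031 -0.0014  0.0983]
```

View pics/scene1.png

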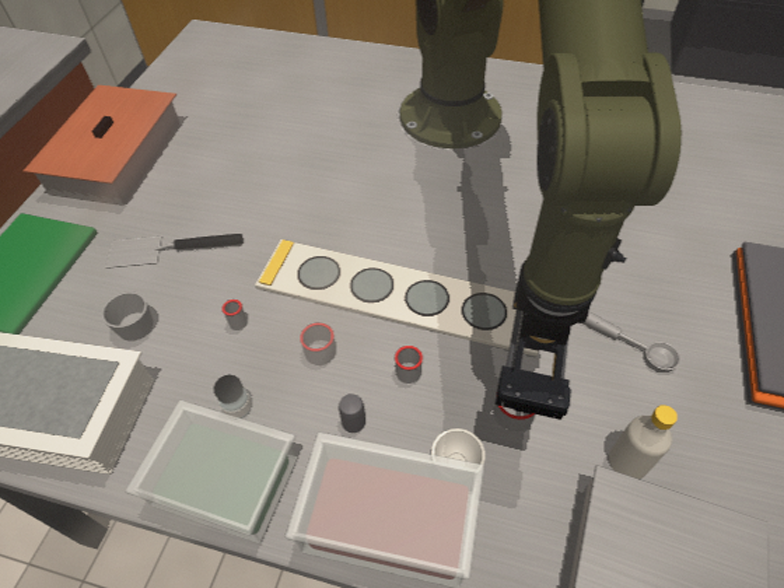

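View pics/top1.png

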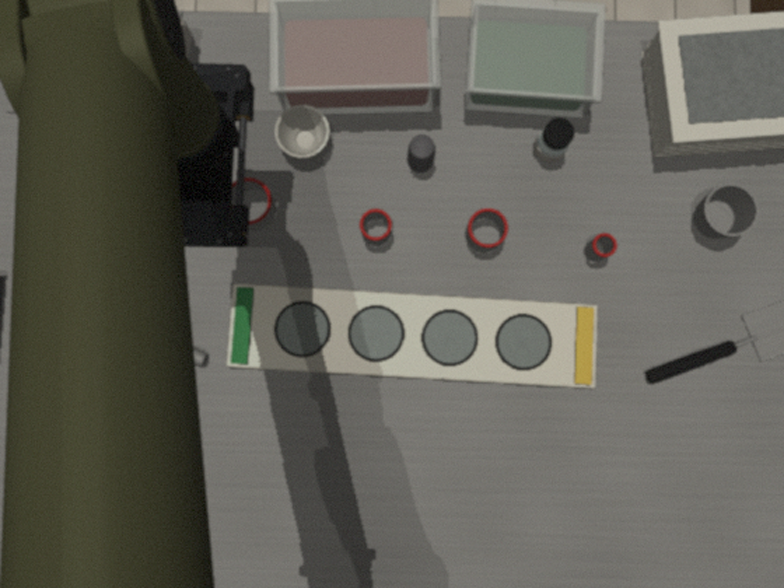

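The gripper hangs over the 60 mm rim, seen at (518,412) in the scene view. The bowl at top (302,135) is clear of the fingers. Descending.

>>> carry_out(rows=[{"offset": [-0.003,-0.0014,0.03],"rot": [0,0,0],"gripper": 1},{"offset": [0,0,0.03],"rot": [0,0,0],"gripper": 1},{"offset": [0,0,0.02],"rot": [0,0,0],"gripper": 1},{"offset": [0,0,0.01],"rot": [0,0,0],"gripper": 1},{"offset": [0,0,0.008],"rot": [0,0,0],"gripper": 1},{"offset": [0,0,0],"rot": [0,0,0],"gripper": 1}])

```text
time: 4.3
position: [0.6714, 0.2323, 0.0223]
tool_rot: [2.221, 2.221, 0.0]
ft_force: [0.2, 0.1, 0.0]
grip_width: 1.004
```

```bash
python3 to.py 0.671 0.233 0.022; python3 - <<'E'
from h import *
d=cams.get_image("scene"); show(d,"scene2.png",(280,180,480,340),4)
E
```

```text
t 4.3 pos [0.6714 0.2323 0.0223] F [0.22 0.14 0.02] grip mm 87.3 q7 -0.22
rot fix deg [ 0.01 -0.01 -0.  ]
tool-frame shift [ 0.0007 -0.0004  0.0003]
```

View pics/scene2.png

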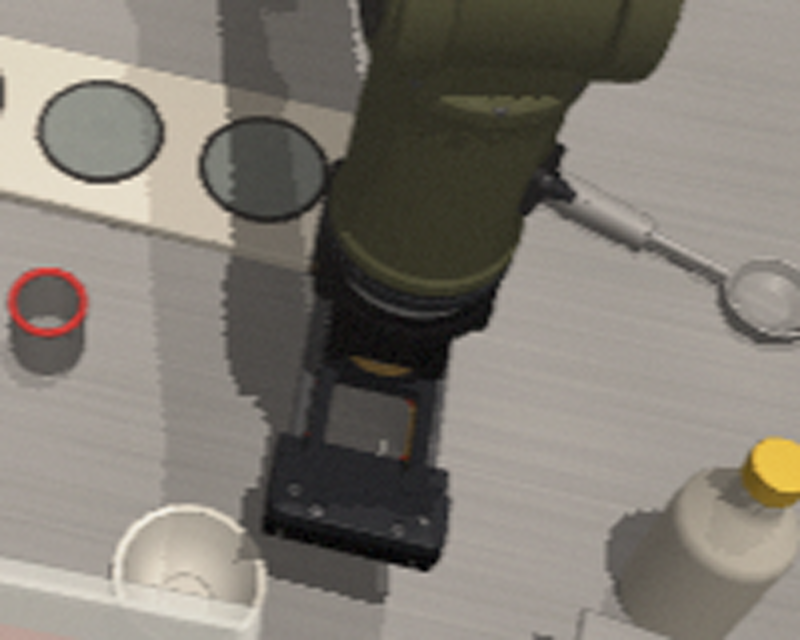

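The jaws are around the ring: the red rim shows through the gripper window at about (410,420), and no contact force is read. Closing.

>>> carry_out(rows=[{"offset": [0,0,0],"rot": [0,0,0],"gripper": 0.8},{"offset": [0,0,0],"rot": [0,0,0],"gripper": 0.7},{"offset": [0,0,0],"rot": [0,0,0],"gripper": 0.6},{"offset": [0,0,0],"rot": [0,0,0],"gripper": 0.5},{"offset": [0,0,0],"rot": [0,0,0],"gripper": 0.4},{"offset": [0,0,0],"rot": [0,0,0],"gripper": 0.4},{"offset": [0,0,0],"rot": [0,0,0],"gripper": 0.4}], grip_force=10)

```text
time: 5.22
position: [0.6713, 0.2323, 0.0224]
tool_rot: [-2.221, -2.221, -0.0]
ft_force: [-1.4, 0.1, 2.9]
grip_width: 0.699
```

```bash
python3 to.py 0.671 0.233 0.12
```

```text
t 5.225 pos [0.6713 0.2323 0.0224] F [-1.39  0.11  2.87] grip mm 60.8 q7 -0.22
rot fix deg [-0.   -0.01 -0.01]
tool-frame shift [ 0.0008 -0.0003 -0.0976]
```

>>> carry_out(rows=[{"offset": [0,0,-0.01],"rot": [0,0,0],"gripper": 0.4},{"offset": [0,0,-0.02],"rot": [0,0,0],"gripper": 0.4},{"offset": [0,0,-0.03],"rot": [0,0,0],"gripper": 0.4},{"offset": [0,0,-0.03],"rot": [0,0,0],"gripper": 0.4},{"offset": [0,0,-0.018],"rot": [0,0,0],"gripper": 0.4},{"offset": [-0.018,-0.009,0],"rot": [0,0,0],"gripper": 0.4},{"offset": [-0.03,-0.015,0],"rot": [0,0,0],"gripper": 0.4},{"offset": [-0.03,-0.015,0],"rot": [0,0,0],"gripper": 0.4},{"offset": [-0.03,-0.015,0],"rot": [0,0,0],"gripper": 0.4},{"offset": [-0.03,-0.015,0],"rot": [0,0,0],"gripper": 0.4}])

```text
time: 6.48
position: [0.6018, 0.0932, 0.1306]
tool_rot: [2.222, 2.221, 0.001]
ft_force: [0.1, -0.1, -0.9]
grip_width: 0.698
```

>>> carry_out(rows=[{"offset": [-0.03,-0.015,0],"rot": [0,0,0],"gripper": 0.4},{"offset": [-0.03,-0.015,0],"rot": [0,0,0],"gripper": 0.4},{"offset": [-0.03,-0.015,0],"rot": [0,0,0],"gripper": 0.4},{"offset": [-0.03,-0.015,0],"rot": [0,0,0],"gripper": 0.4},{"offset": [-0.03,-0.015,0],"rot": [0,0,0],"gripper": 0.4},{"offset": [-0.03,-0.01,0],"rot": [0,0,0],"gripper": 0.4},{"offset": [-0.025,-0.01,0],"rot": [0,0,0],"gripper": 0.4},{"offset": [-0.015,-0.006,0],"rot": [0,0,0],"gripper": 0.4},{"offset": [0,0,0],"rot": [0,0,0],"gripper": 0.4},{"offset": [0,0,0],"rot": [0,0,0],"gripper": 0.4}])

```text
time: 7.72
position: [0.5018, -0.1245, 0.1302]
tool_rot: [-2.22, -2.223, -0.001]
ft_force: [-0.0, 0.5, -0.1]
grip_width: 0.698
```

```bash
python3 to.py 0.5007 -0.1259 0.0345; python3 - <<'E'
from h import *
d=cams.get_image("scene"); show(d,"scene3.png",(150,120,350,280),4)
E
```

```text
t 7.725 pos [ 0.5018 -0.1245  0.1302] F [-0.01  0.53 -0.11] grip mm 60.7 q7 0.26
rot fix deg [ 0.02 -0.04  0.08]
tool-frame shift [-0.0015 -0.0011  0.0957]
```

View pics/scene3.png

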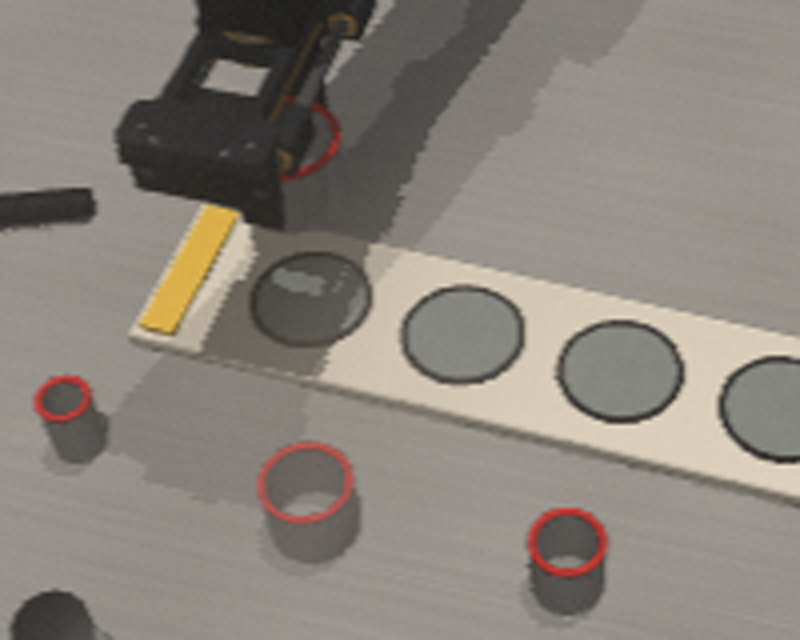

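The ring is held. The rim arc is at crop (310,140), and I'll compare it with where it should be.

```bash
python3 - <<'E'
from h import *
d=cams.get_image("scene");s=ctrl.get_state()
im=d["img"].copy();c=np.array(s["position"]);c[2]+=.023
f=210/np.tan(np.radians(d["vfov"])/2)
a=np.linspace(0,2*np.pi,60)
hsv=cv2.cvtColor(d["img"],cv2.COLOR_RGB2HSV)
X=c+np.c_[np.cos(a),np.sin(a),0*a]*.0285
Y=X@np.array(d["R"]).T+d["t"];uv=Y[:,:2]/Y[:,2:]*f+[d["cx"],d["cy"]]
big=cv2.resize(im[120:280,150:350],None,fx=4,fy=4,interpolation=cv2.INTER_CUBIC)
for p in uv: cv2.circle(big,tuple(int(v) for v in ((p-[150,120]+.5)*4)),2,(0,255,255),-1)
cv2.imwrite("pics/ov3.png",big[:320,:,::-1])
E
```

```text
(no output)
```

View pics/ov3.png

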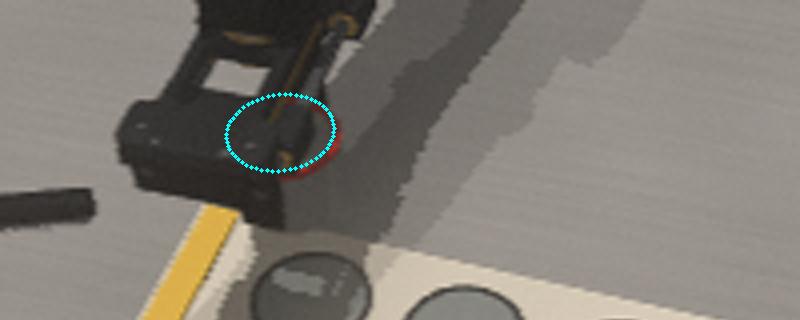

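The overlay matches to about 2–3 mm, which is within the camera bias, so the ring is centred in the grip. Lowering it to the board.

>>> carry_out(rows=[{"offset": [-0.0015,-0.0011,0.025],"rot": [0,0,0],"gripper": 0.4},{"offset": [0,0,0.03],"rot": [0,0,0],"gripper": 0.4},{"offset": [0,0,0.02],"rot": [0,0,0],"gripper": 0.4},{"offset": [0,0,0.01],"rot": [0,0,0],"gripper": 0.4},{"offset": [0,0,0.005],"rot": [0,0,0],"gripper": 0.4},{"offset": [0,0,0.003],"rot": [0,0,0],"gripper": 0.4},{"offset": [0,0,0.002],"rot": [0,0,0],"gripper": 0.4},{"offset": [0,0,0],"rot": [0,0,0],"gripper": 0.4}])

```text
time: 8.82
position: [0.5004, -0.1273, 0.0354]
tool_rot: [2.221, 2.221, 0.001]
ft_force: [-0.2, 0.5, -0.6]
grip_width: 0.696
```

```bash
python3 to.py 0.5007 -0.1259 0.0345
```

```text
t 8.825 pos [ 0.5004 -0.1273  0.0354] F [-0.2   0.54 -0.57] grip mm 60.6 q7 0.34
rot fix deg [ 0.03 -0.01 -0.01]
tool-frame shift [0.0014 0.0003 0.0009]
```

>>> carry_out(rows=[{"offset": [0,0,0.0005],"rot": [0,0,0],"gripper": 0.4},{"offset": [0,0,0.0005],"rot": [0,0,0],"gripper": 0.4},{"offset": [0,0,0],"rot": [0,0,0],"gripper": 0.4},{"offset": [0,0,0],"rot": [0,0,0],"gripper": 0.4}])

```text
time: 9.32
position: [0.5003, -0.1273, 0.0344]
tool_rot: [2.221, 2.221, 0.001]
ft_force: [-0.0, 1.2, 1.2]
grip_width: 0.696
```

Light contact, about 1.2 N up. Releasing slowly, then rising.

>>> carry_out(rows=[{"offset": [0,0,0],"rot": [0,0,0],"gripper": 0.72},{"offset": [0,0,0],"rot": [0,0,0],"gripper": 0.78},{"offset": [0,0,0],"rot": [0,0,0],"gripper": 0.9},{"offset": [0,0,0],"rot": [0,0,0],"gripper": 1},{"offset": [0,0,-0.01],"rot": [0,0,0],"gripper": 1},{"offset": [0,0,-0.02],"rot": [0,0,0],"gripper": 1},{"offset": [0,0,-0.04],"rot": [0,0,0],"gripper": 1},{"offset": [0,0.03,-0.026],"rot": [0,0,0],"gripper": 1},{"offset": [0.01,0.04,0],"rot": [0,0,0],"gripper": 1},{"offset": [0.02,0.04,0],"rot": [0,0,0],"gripper": 1}])

```text
time: 10.58
position: [0.6117, -0.0981, 0.1319]
tool_rot: [2.222, 2.218, 0.002]
ft_force: [0.9, -1.2, 0.7]
grip_width: 0.998
```

```bash
python3 to.py 0.6432 -0.074 0.12; python3 - <<'E'
from h import *
for n in ("top","scene"):
    d=cams.get_image(n); print(n)
    for r in rings(d): print(r)
    print([ (r[2],r[3]) for r in rings(d,.057)])
    show(d,n+"4.png",None,1.4)
E
```

```text
t 10.575 pos [ 0.6117 -0.0981  0.1319] F [ 0.9  -1.2   0.69] grip mm 86.8 q7 0.27
rot fix deg [ 0.14  0.02 -0.12]
tool-frame shift [0.0241 0.0314 0.012 ]
top
(array([342.8, 163.4]), np.int32(127), array([ 0.6418, -0.0744]), np.float64(46.3))
(array([268.1, 160.4]), np.int32(136), array([0.6423, 0.068 ]), np.float64(36.6))
(array([363.4, 236. ]), np.int32(26), array([ 0.5051, -0.1188]), np.float64(38.3))
[(array([ 0.6391, -0.0727]), np.float64(45.6)), (array([0.6396, 0.0677]), np.float64(36.0)), (array([ 0.5044, -0.1165]), np.float64(37.7))]
scene
(array([165.5, 219.1]), np.int32(58), array([ 0.6262, -0.2211]), np.float64(26.8))
(array([233.3, 241.5]), np.int32(34), array([ 0.6447, -0.0727]), np.float64(45.7))
(array([291.5, 255.1]), np.int32(102), array([0.6455, 0.07  ]), np.float64(36.7))
[(array([ 0.6335, -0.2147]), np.float64(26.4)), (array([ 0.6517, -0.0686]), np.float64(45.0)), (array([0.6525, 0.0718]), np.float64(36.1))]
```

View pics/scene4.png

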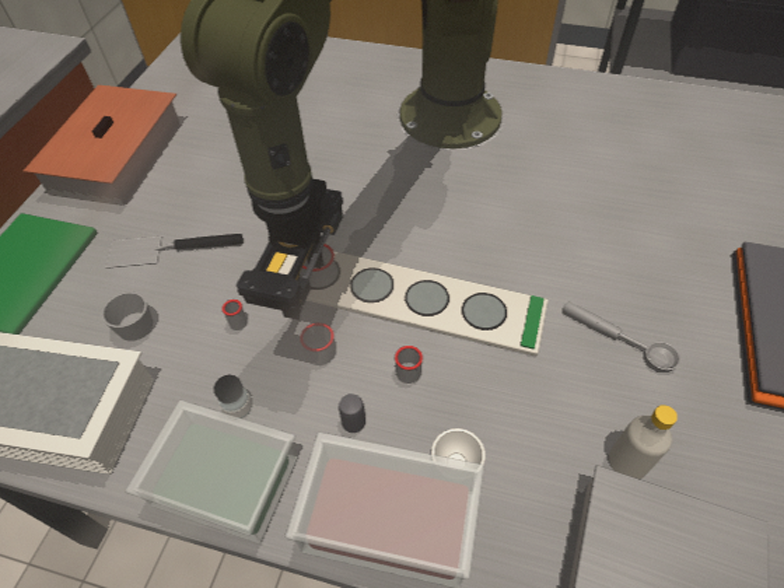

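The 60 mm ring stands on mark_4, with its rim near (320,257). On to the 50 mm ring.

>>> carry_out(rows=[{"offset": [0.0241,0.0314,0],"rot": [0,0,0],"gripper": 0.95},{"offset": [0,0,0],"rot": [0,0,0],"gripper": 0.95},{"offset": [0,0,0.03],"rot": [0,0,0],"gripper": 0.95},{"offset": [0,0,0.025],"rot": [0,0,0],"gripper": 0.95},{"offset": [0,0,0],"rot": [0,0,0],"gripper": 0.95}])

```text
time: 11.3
position: [0.6391, -0.0737, 0.0736]
tool_rot: [-2.22, -2.218, 0.005]
ft_force: [0.4, 0.1, 0.7]
grip_width: 0.95
```

```bash
python3 to.py 0.6432 -0.074 0.022
```

```text
t 11.3 pos [ 0.6391 -0.0737  0.0736] F [0.41 0.07 0.74] grip mm 82.6 q7 0.26
rot fix deg [-0.26  0.01 -0.05]
tool-frame shift [-0.0003  0.0043  0.0515]
```

>>> carry_out(rows=[{"offset": [0,0.0043,0.015],"rot": [-0.26,0,0],"gripper": 0.95},{"offset": [0,0,0.015],"rot": [0,0,0],"gripper": 0.95},{"offset": [0,0,0.012],"rot": [0,0,0],"gripper": 0.95},{"offset": [0,0,0.0095],"rot": [0,0,0],"gripper": 0.95},{"offset": [0,0,0],"rot": [0,0,0],"gripper": 0.95},{"offset": [0,0,0],"rot": [0,0,0],"gripper": 0.95}])

```text
time: 12.05
position: [0.6463, -0.0733, 0.024]
tool_rot: [2.219, 2.219, 0.006]
ft_force: [-0.4, -0.3, -0.3]
grip_width: 0.949
```

```bash
python3 to.py 0.6432 -0.074 0.022
```

```text
t 12.05 pos [ 0.6463 -0.0733  0.024 ] F [-0.42 -0.3  -0.29] grip mm 82.6 q7 0.28
rot fix deg [ 0.3   0.01 -0.01]
tool-frame shift [-0.0007 -0.0031  0.002 ]
```

>>> carry_out(rows=[{"offset": [0,-0.0031,0.002],"rot": [0.3,0,0],"gripper": 0.9},{"offset": [0,0,0],"rot": [0,0,0],"gripper": 0.9},{"offset": [0,0,0],"rot": [0,0,0],"gripper": 0.9}])

```text
time: 12.42
position: [0.643, -0.0731, 0.0218]
tool_rot: [-2.221, -2.221, 0.0]
ft_force: [-0.8, 0.6, -1.4]
grip_width: 0.899
```

```bash
python3 to.py 0.6432 -0.074 0.022
```

```text
t 12.425 pos [ 0.643  -0.0731  0.0218] F [-0.84  0.63 -1.41] grip mm 78.2 q7 0.28
rot fix deg [-0.02 -0.01 -0.  ]
tool-frame shift [-0.0009  0.0002 -0.0002]
```

>>> carry_out(rows=[{"offset": [0,0,0],"rot": [0,0,0],"gripper": 0.8},{"offset": [0,0,0],"rot": [0,0,0],"gripper": 0.7},{"offset": [0,0,0],"rot": [0,0,0],"gripper": 0.6},{"offset": [0,0,0],"rot": [0,0,0],"gripper": 0.5},{"offset": [0,0,0],"rot": [0,0,0],"gripper": 0.3},{"offset": [0,0,0],"rot": [0,0,0],"gripper": 0.3},{"offset": [0,0,0],"rot": [0,0,0],"gripper": 0.3}])

```text
time: 13.3
position: [0.6429, -0.0732, 0.0216]
tool_rot: [-2.221, -2.221, 0.001]
ft_force: [0.1, 0.0, -0.3]
grip_width: 0.58
```

>>> carry_out(rows=[{"offset": [0,0,-0.01],"rot": [0,0,0],"gripper": 0.3},{"offset": [0,0,-0.02],"rot": [0,0,0],"gripper": 0.3},{"offset": [0,0,-0.03],"rot": [0,0,0],"gripper": 0.3},{"offset": [0,0,-0.03],"rot": [0,0,0],"gripper": 0.3},{"offset": [0,0,-0.01],"rot": [0,0,0],"gripper": 0.3},{"offset": [0.01,-0.03,0],"rot": [0,0,0],"gripper": 0.3},{"offset": [0.013,-0.04,0],"rot": [0,0,0],"gripper": 0.3},{"offset": [0.013,-0.04,0],"rot": [0,0,0],"gripper": 0.3},{"offset": [0.007,-0.0285,0],"rot": [0,0,0],"gripper": 0.3},{"offset": [0,0,0],"rot": [0,0,0],"gripper": 0.3}])

```text
time: 14.55
position: [0.5025, -0.0293, 0.1216]
tool_rot: [-2.218, -2.221, 0.0]
ft_force: [1.2, 0.2, -0.0]
grip_width: 0.583
```

>>> carry_out(rows=[{"offset": [0,0,0],"rot": [0,0,0],"gripper": 0.3},{"offset": [0,0,0],"rot": [0,0,0],"gripper": 0.3}])

```text
time: 14.8
position: [0.5053, -0.0306, 0.1219]
tool_rot: [2.222, 2.22, -0.001]
ft_force: [0.3, 0.1, -0.2]
grip_width: 0.577
```

```bash
python3 to.py 0.504 -0.0301 0.0345;python3 - <<'E'
from h import *
d=cams.get_image("scene"); show(d,"scene5.png",(150,120,350,280),4)
E
```

```text
t 14.8 pos [ 0.5053 -0.0306  0.1219] F [ 0.29  0.08 -0.24] grip mm 50.2 q7 0.06
rot fix deg [-0.01  0.03 -0.04]
tool-frame shift [ 0.0005 -0.0013  0.0874]
```

View pics/scene5.png

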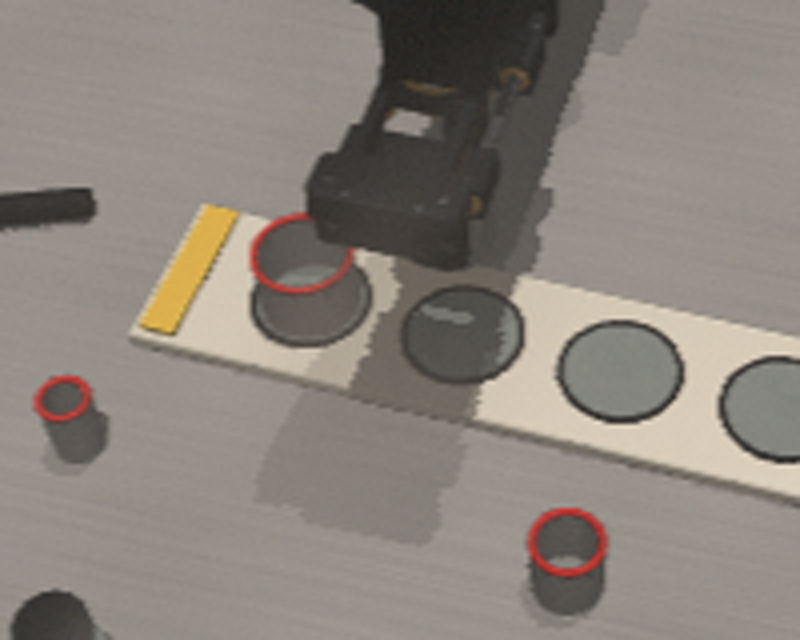

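The 60 mm ring is centred on its mark (crop (310,300)), and the 50 mm ring is held above mark_3. Lowering.

>>> carry_out(rows=[{"offset": [0.0005,-0.0013,0.025],"rot": [0,0,0],"gripper": 0.3},{"offset": [0,0,0.03],"rot": [0,0,0],"gripper": 0.3},{"offset": [0,0,0.018],"rot": [0,0,0],"gripper": 0.3},{"offset": [0,0,0.008],"rot": [0,0,0],"gripper": 0.3},{"offset": [0,0,0.003],"rot": [0,0,0],"gripper": 0.3},{"offset": [0,0,0.002],"rot": [0,0,0],"gripper": 0.3},{"offset": [0,0,0.001],"rot": [0,0,0],"gripper": 0.3},{"offset": [0,0,0],"rot": [0,0,0],"gripper": 0.3},{"offset": [0,0,0],"rot": [0,0,0],"gripper": 0.3}])

```text
time: 15.98
position: [0.5033, -0.0296, 0.035]
tool_rot: [-2.221, -2.221, -0.0]
ft_force: [0.6, 0.7, -0.7]
grip_width: 0.578
```

```bash
python3 to.py 0.504 -0.0301 0.0336
```

```text
t 15.975 pos [ 0.5033 -0.0296  0.035 ] F [ 0.56  0.67 -0.66] grip mm 50.3 q7 0.13
rot fix deg [-0.01 -0.01 -0.01]
tool-frame shift [-0.0005  0.0007  0.0014]
```

>>> carry_out(rows=[{"offset": [0,0,0.0005],"rot": [0,0,0],"gripper": 0.3},{"offset": [0,0,0.0005],"rot": [0,0,0],"gripper": 0.3},{"offset": [0,0,0.0005],"rot": [0,0,0],"gripper": 0.3},{"offset": [0,0,0],"rot": [0,0,0],"gripper": 0.3},{"offset": [0,0,0],"rot": [0,0,0],"gripper": 0.3}])

```text
time: 16.6
position: [0.5032, -0.0296, 0.0335]
tool_rot: [-2.221, -2.221, 0.0]
ft_force: [-2.8, 0.4, 4.8]
grip_width: 0.583
```

Contact is firm at 4.8 N up. Releasing and moving on to the 40 mm ring.

>>> carry_out(rows=[{"offset": [0,0,0],"rot": [0,0,0],"gripper": 0.6},{"offset": [0,0,0],"rot": [0,0,0],"gripper": 0.66},{"offset": [0,0,0],"rot": [0,0,0],"gripper": 0.8},{"offset": [0,0,0],"rot": [0,0,0],"gripper": 0.9},{"offset": [0,0,-0.01],"rot": [0,0,0],"gripper": 0.9},{"offset": [0,0,-0.02],"rot": [0,0,0],"gripper": 0.9},{"offset": [0,0,-0.03],"rot": [0,0,0],"gripper": 0.9},{"offset": [0,0,-0.03],"rot": [0,0,0],"gripper": 0.9},{"offset": [0.02,0.025,0],"rot": [0,0,0],"gripper": 0.9},{"offset": [0.028,0.04,0],"rot": [0,0,0],"gripper": 0.8}])

```text
time: 17.85
position: [0.5691, 0.018, 0.1251]
tool_rot: [2.224, 2.219, 0.003]
ft_force: [1.1, 0.2, 0.1]
grip_width: 0.853
```

>>> carry_out(rows=[{"offset": [0.028,0.04,0],"rot": [0,0,0],"gripper": 0.8},{"offset": [0.0226,0.0358,0],"rot": [0,0,0],"gripper": 0.8},{"offset": [0,0,0.02],"rot": [0,0,0],"gripper": 0.8},{"offset": [0,0,0.02],"rot": [0,0,0],"gripper": 0.8},{"offset": [0,0,0],"rot": [0,0,0],"gripper": 0.8},{"offset": [0,0,0],"rot": [0,0,0],"gripper": 0.8},{"offset": [0,0,0],"rot": [0,0,0],"gripper": 0.8}])

```text
time: 18.73
position: [0.6444, 0.0686, 0.0843]
tool_rot: [2.222, 2.22, 0.002]
ft_force: [0.6, 0.4, 0.1]
grip_width: 0.803
```

```bash
python3 to.py 0.644 0.069 0.022;python3 - <<'E'
from h import *
d=cams.get_image("scene"); show(d,"scene6.png",(150,120,350,280),4)
E
```

```text
t 18.725 pos [0.6444 0.0686 0.0843] F [0.6  0.44 0.1 ] grip mm 69.8 q7 0.02
rot fix deg [ 0.05 -0.03 -0.04]
tool-frame shift [ 0.0004 -0.0004  0.0623]
```

View pics/scene6.png

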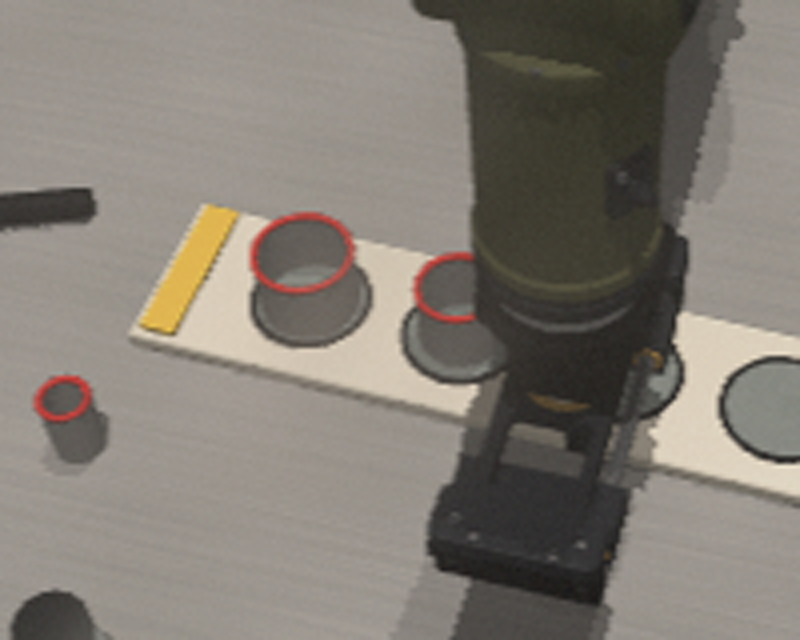

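The 60 and 50 mm rings stand upright on their marks (crop (305,250) and (460,290)). Descending on the 40.

>>> carry_out(rows=[{"offset": [0,0,0.02],"rot": [0,0,0],"gripper": 0.8},{"offset": [0,0,0.02],"rot": [0,0,0],"gripper": 0.8},{"offset": [0,0,0.014],"rot": [0,0,0],"gripper": 0.8},{"offset": [0,0,0.008],"rot": [0,0,0],"gripper": 0.8},{"offset": [0,0,0],"rot": [0,0,0],"gripper": 0.8},{"offset": [0,0,0],"rot": [0,0,0],"gripper": 0.8}])

```text
time: 19.52
position: [0.6445, 0.0689, 0.0217]
tool_rot: [2.222, 2.221, 0.001]
ft_force: [-0.1, 0.1, 0.6]
grip_width: 0.8
```

>>> carry_out(rows=[{"offset": [0,0,0],"rot": [0,0,0],"gripper": 0.7},{"offset": [0,0,0],"rot": [0,0,0],"gripper": 0.6},{"offset": [0,0,0],"rot": [0,0,0],"gripper": 0.5},{"offset": [0,0,0],"rot": [0,0,0],"gripper": 0.4},{"offset": [0,0,0],"rot": [0,0,0],"gripper": 0.25},{"offset": [0,0,0],"rot": [0,0,0],"gripper": 0.25},{"offset": [0,0,0],"rot": [0,0,0],"gripper": 0.25},{"offset": [0,0,0],"rot": [0,0,0],"gripper": 0.25}])

```text
time: 20.52
position: [0.6439, 0.069, 0.0212]
tool_rot: [-2.221, -2.221, 0.001]
ft_force: [-0.3, -0.1, 1.5]
grip_width: 0.451
```

```bash
python3 to.py 0.5073 0.0656 0.035
```

```text
t 20.525 pos [0.6439 0.069  0.0212] F [-0.33 -0.1   1.51] grip mm 39.3 q7 0.04
rot fix deg [-0.04 -0.01 -0.01]
tool-frame shift [-0.0034 -0.1366 -0.0137]
```

>>> carry_out(rows=[{"offset": [0,0,-0.01],"rot": [0,0,0],"gripper": 0.25},{"offset": [0,0,-0.02],"rot": [0,0,0],"gripper": 0.25},{"offset": [0,0,-0.03],"rot": [0,0,0],"gripper": 0.25},{"offset": [0,0,-0.03],"rot": [0,0,0],"gripper": 0.25},{"offset": [0,0,-0.01],"rot": [0,0,0],"gripper": 0.25},{"offset": [-0.0034,-0.0366,0],"rot": [0,0,0],"gripper": 0.25},{"offset": [0,-0.04,0],"rot": [0,0,0],"gripper": 0.25},{"offset": [0,-0.04,0],"rot": [0,0,0],"gripper": 0.25},{"offset": [0,-0.02,0],"rot": [0,0,0],"gripper": 0.25},{"offset": [0,0,0],"rot": [0,0,0],"gripper": 0.25}])

```text
time: 21.78
position: [0.5062, 0.0658, 0.1213]
tool_rot: [-2.22, -2.221, -0.0]
ft_force: [0.2, 0.3, 0.0]
grip_width: 0.451
```

>>> carry_out(rows=[{"offset": [0,0,0],"rot": [0,0,0],"gripper": 0.25},{"offset": [0,0,0],"rot": [0,0,0],"gripper": 0.25}])

```text
time: 22.02
position: [0.5083, 0.0654, 0.1213]
tool_rot: [2.222, 2.221, -0.001]
ft_force: [0.1, 0.9, 0.0]
grip_width: 0.455
```

```bash
python3 to.py 0.5073 0.0656 0.0332;python3 - <<'E'
from h import *
d=cams.get_image("scene"); show(d,"scene7.png",(180,120,380,280),4)
E
```

```text
t 22.025 pos [0.5083 0.0654 0.1213] F [0.09 0.89 0.  ] grip mm 39.6 q7 -0.12
rot fix deg [-0.    0.03 -0.03]
tool-frame shift [ 0.0003 -0.001   0.0881]
```

View pics/scene7.png

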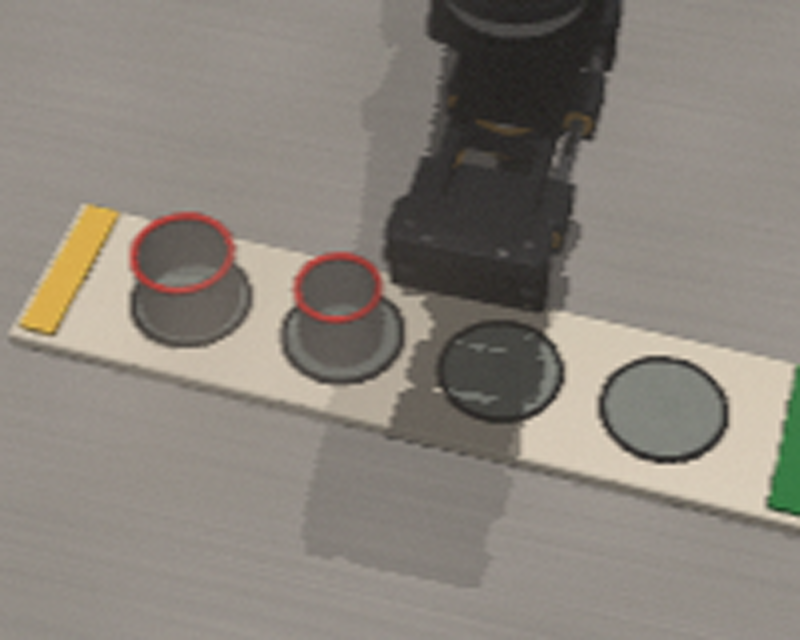

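The 60 and 50 mm rings stand on their marks, and the tool is over mark_2 (500,370) with the 40 held at 39.6 mm opening. Lowering.

>>> carry_out(rows=[{"offset": [0.0003,-0.001,0.025],"rot": [0,0,0],"gripper": 0.25},{"offset": [0,0,0.03],"rot": [0,0,0],"gripper": 0.25},{"offset": [0,0,0.018],"rot": [0,0,0],"gripper": 0.25},{"offset": [0,0,0.008],"rot": [0,0,0],"gripper": 0.25},{"offset": [0,0,0.003],"rot": [0,0,0],"gripper": 0.25},{"offset": [0,0,0.002],"rot": [0,0,0],"gripper": 0.25},{"offset": [0,0,0.001],"rot": [0,0,0],"gripper": 0.25},{"offset": [0,0,0],"rot": [0,0,0],"gripper": 0.25},{"offset": [0,0,0],"rot": [0,0,0],"gripper": 0.25}])

```text
time: 23.2
position: [0.5066, 0.0659, 0.0345]
tool_rot: [-2.221, -2.221, -0.0]
ft_force: [-0.7, 0.3, -0.6]
grip_width: 0.455
```

```bash
python3 to.py 0.5073 0.0656 0.0332
```

```text
t 23.2 pos [0.5066 0.0659 0.0345] F [-0.66  0.31 -0.57] grip mm 39.6 q7 -0.06
rot fix deg [-0.   -0.02 -0.01]
tool-frame shift [-0.0003  0.0007  0.0013]
```

>>> carry_out(rows=[{"offset": [0,0,0.0005],"rot": [0,0,0],"gripper": 0.25},{"offset": [0,0,0.0005],"rot": [0,0,0],"gripper": 0.25},{"offset": [0,0,0.0003],"rot": [0,0,0],"gripper": 0.25},{"offset": [0,0,0],"rot": [0,0,0],"gripper": 0.25},{"offset": [0,0,0],"rot": [0,0,0],"gripper": 0.25}])

```text
time: 23.82
position: [0.5064, 0.0659, 0.0331]
tool_rot: [-2.221, -2.221, 0.0]
ft_force: [-1.0, 0.3, 2.6]
grip_width: 0.458
```

Contact at 2.6 N. Releasing, then on to the 30 mm ring.

>>> carry_out(rows=[{"offset": [0,0,0],"rot": [0,0,0],"gripper": 0.48},{"offset": [0,0,0],"rot": [0,0,0],"gripper": 0.54},{"offset": [0,0,0],"rot": [0,0,0],"gripper": 0.65},{"offset": [0,0,0],"rot": [0,0,0],"gripper": 0.75},{"offset": [0,0,-0.01],"rot": [0,0,0],"gripper": 0.75},{"offset": [0,0,-0.02],"rot": [0,0,0],"gripper": 0.75},{"offset": [0,0,-0.03],"rot": [0,0,0],"gripper": 0.75},{"offset": [0,0,-0.03],"rot": [0,0,0],"gripper": 0.75},{"offset": [-0.02,0.03,0],"rot": [0,0,0],"gripper": 0.75},{"offset": [-0.03,0.04,0],"rot": [0,0,0],"gripper": 0.7}])

```text
time: 25.08
position: [0.5775, 0.0172, 0.1246]
tool_rot: [-2.217, -2.225, -0.004]
ft_force: [0.0, 1.3, 0.7]
grip_width: 0.722
```

>>> carry_out(rows=[{"offset": [-0.04,0.03,0],"rot": [0,0,0],"gripper": 0.7},{"offset": [-0.04,0.018,0],"rot": [0,0,0],"gripper": 0.7},{"offset": [-0.04,0,0],"rot": [0,0,0],"gripper": 0.7},{"offset": [-0.04,0,0],"rot": [0,0,0],"gripper": 0.7},{"offset": [-0.04,0,0],"rot": [0,0,0],"gripper": 0.7},{"offset": [-0.038,0,0],"rot": [0,0,0],"gripper": 0.7},{"offset": [0,0,0.02],"rot": [0,0,0],"gripper": 0.7},{"offset": [0,0,0],"rot": [0,0,0],"gripper": 0.7},{"offset": [0,0,0],"rot": [0,0,0],"gripper": 0.7},{"offset": [0,0,0],"rot": [0,0,0],"gripper": 0.7}])

```text
time: 26.32
position: [0.6251, -0.2208, 0.1034]
tool_rot: [-2.219, -2.223, -0.001]
ft_force: [0.5, 0.1, -0.3]
grip_width: 0.698
```

```bash
python3 to.py 0.6247 -0.2219 0.0215;python3 - <<'E'
from h import *
d=cams.get_image("scene"); show(d,"scene8.png",(120,140,360,300),3.3)
E
```

```text
t 26.325 pos [ 0.6251 -0.2208  0.1034] F [ 0.49  0.11 -0.29] grip mm 60.7 q7 0.51
rot fix deg [ 0.02 -0.02  0.11]
tool-frame shift [-0.0011 -0.0004  0.0819]
```

View pics/scene8.png

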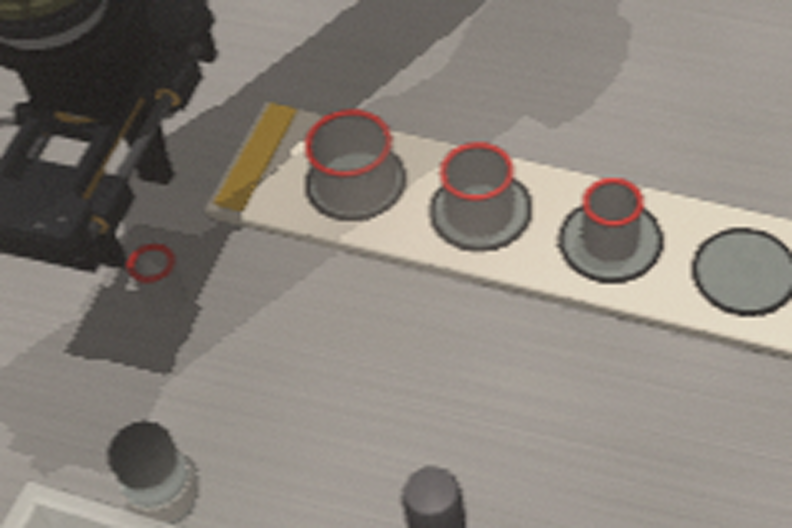

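The three placed rings stand on their marks at (350,165), (480,190) and (612,220). The 30 mm rim at (150,262) lies below the jaws. Descending.

>>> carry_out(rows=[{"offset": [-0.0011,-0.0004,0.025],"rot": [0,0,0.1],"gripper": 0.7},{"offset": [0,0,0.025],"rot": [0,0,0],"gripper": 0.7},{"offset": [0,0,0.018],"rot": [0,0,0],"gripper": 0.7},{"offset": [0,0,0.009],"rot": [0,0,0],"gripper": 0.7},{"offset": [0,0,0.004],"rot": [0,0,0],"gripper": 0.7},{"offset": [0,0,0],"rot": [0,0,0],"gripper": 0.7},{"offset": [0,0,0],"rot": [0,0,0],"gripper": 0.7}])

```text
time: 27.25
position: [0.6245, -0.2235, 0.0227]
tool_rot: [2.223, 2.219, 0.0]
ft_force: [-0.7, -0.6, 0.6]
grip_width: 0.699
```

>>> carry_out(rows=[{"offset": [0,0,0],"rot": [0,0,0],"gripper": 0.6},{"offset": [0,0,0],"rot": [0,0,0],"gripper": 0.5},{"offset": [0,0,0],"rot": [0,0,0],"gripper": 0.4},{"offset": [0,0,0],"rot": [0,0,0],"gripper": 0.3},{"offset": [0,0,0],"rot": [0,0,0],"gripper": 0.15},{"offset": [0,0,0],"rot": [0,0,0],"gripper": 0.15},{"offset": [0,0,0],"rot": [0,0,0],"gripper": 0.15},{"offset": [0,0,0],"rot": [0,0,0],"gripper": 0.15}])

```text
time: 28.25
position: [0.6239, -0.2232, 0.0219]
tool_rot: [-2.223, -2.219, 0.001]
ft_force: [0.1, 0.7, 0.2]
grip_width: 0.35
```

```bash
python3 to.py 0.5106 0.1614 0.12
```

```text
t 28.25 pos [ 0.6239 -0.2232  0.0219] F [0.07 0.71 0.2 ] grip mm 30.5 q7 0.55
rot fix deg [-0.04 -0.   -0.11]
tool-frame shift [ 0.3844 -0.1141 -0.098 ]
```

Gripped at 30.5 mm. Lifting and carrying it to mark_1.

>>> carry_out(rows=[{"offset": [0,0,-0.01],"rot": [0,0,0],"gripper": 0.15},{"offset": [0,0,-0.02],"rot": [0,0,0],"gripper": 0.15},{"offset": [0,0,-0.03],"rot": [0,0,0],"gripper": 0.15},{"offset": [0,0,-0.03],"rot": [0,0,0],"gripper": 0.15},{"offset": [0,0,-0.018],"rot": [0,0,0],"gripper": 0.15},{"offset": [0.02,0,0],"rot": [0,0,-0.1],"gripper": 0.15},{"offset": [0.035,0,0],"rot": [0,0,0],"gripper": 0.15},{"offset": [0.035,0,0],"rot": [0,0,0],"gripper": 0.15},{"offset": [0.035,-0.01,0],"rot": [0,0,0],"gripper": 0.15},{"offset": [0.035,-0.01,0],"rot": [0,0,0],"gripper": 0.15}])

```text
time: 29.5
position: [0.6026, -0.0599, 0.1283]
tool_rot: [-2.217, -2.221, 0.003]
ft_force: [0.8, 0.9, -0.4]
grip_width: 0.349
```

>>> carry_out(rows=[{"offset": [0.035,-0.01,0],"rot": [0,0,0],"gripper": 0.15},{"offset": [0.035,-0.01,0],"rot": [0,0,0],"gripper": 0.15},{"offset": [0.035,-0.015,0],"rot": [0,0,0],"gripper": 0.15},{"offset": [0.035,-0.015,0],"rot": [0,0,0],"gripper": 0.15},{"offset": [0.035,-0.015,0],"rot": [0,0,0],"gripper": 0.15},{"offset": [0.03,-0.015,0],"rot": [0,0,0],"gripper": 0.15},{"offset": [0.02,-0.014,0],"rot": [0,0,0],"gripper": 0.15},{"offset": [0,0,0],"rot": [0,0,0],"gripper": 0.15},{"offset": [0,0,0],"rot": [0,0,0],"gripper": 0.15},{"offset": [0,0,0],"rot": [0,0,0],"gripper": 0.15}])

```text
time: 30.75
position: [0.5104, 0.1606, 0.1297]
tool_rot: [-2.223, -2.219, 0.001]
ft_force: [0.6, 0.1, -0.3]
grip_width: 0.351
```

```bash
python3 to.py 0.5106 0.1614 0.0339;python3 - <<'E'
from h import *
d=cams.get_image("scene"); show(d,"scene9.png",(180,120,420,280),3.3)
E
```

```text
t 30.75 pos [0.5104 0.1606 0.1297] F [ 0.63  0.11 -0.26] grip mm 30.5 q7 -0.29
rot fix deg [-0.04  0.03 -0.11]
tool-frame shift [0.0009 0.0002 0.0958]
```

View pics/scene9.png

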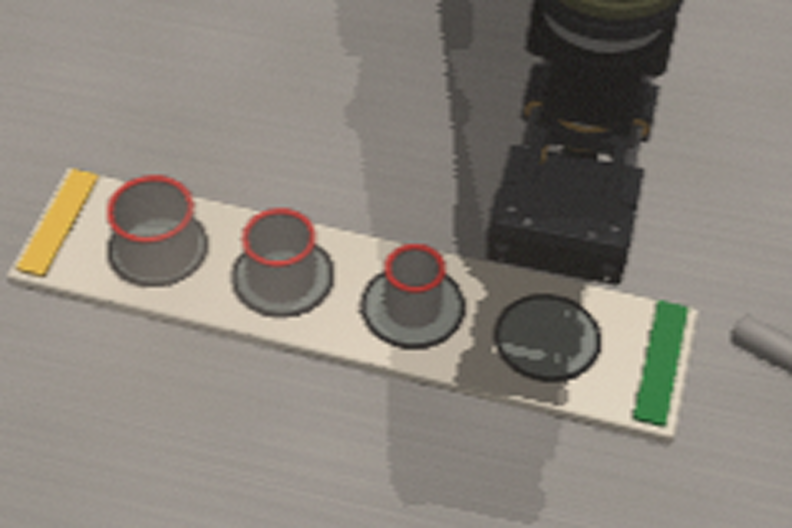

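The 30 is held above mark_1 (548,337), and the other three rings are undisturbed. Lowering.

>>> carry_out(rows=[{"offset": [0.0009,0.0002,0.025],"rot": [0,0,0],"gripper": 0.15},{"offset": [0,0,0.03],"rot": [0,0,0],"gripper": 0.15},{"offset": [0,0,0.022],"rot": [0,0,0],"gripper": 0.15},{"offset": [0,0,0.011],"rot": [0,0,0],"gripper": 0.15},{"offset": [0,0,0.003],"rot": [0,0,0],"gripper": 0.15},{"offset": [0,0,0.002],"rot": [0,0,0],"gripper": 0.15},{"offset": [0,0,0.001],"rot": [0,0,0],"gripper": 0.15},{"offset": [0,0,0],"rot": [0,0,0],"gripper": 0.15},{"offset": [0,0,0],"rot": [0,0,0],"gripper": 0.15}])

```text
time: 31.92
position: [0.5104, 0.1628, 0.0363]
tool_rot: [-2.221, -2.221, -0.0]
ft_force: [1.2, 0.6, 0.1]
grip_width: 0.35
```

```bash
python3 to.py 0.5106 0.1614 0.0339
```

```text
t 31.925 pos [0.5104 0.1628 0.0363] F [1.25 0.64 0.07] grip mm 30.4 q7 -0.23
rot fix deg [-0.01 -0.02 -0.  ]
tool-frame shift [-0.0014  0.0002  0.0024]
```

>>> carry_out(rows=[{"offset": [-0.001,0,0.001],"rot": [0,0,0],"gripper": 0.15},{"offset": [0,0,0.0007],"rot": [0,0,0],"gripper": 0.15},{"offset": [0,0,0.0005],"rot": [0,0,0],"gripper": 0.15},{"offset": [0,0,0.0003],"rot": [0,0,0],"gripper": 0.15},{"offset": [0,0,0],"rot": [0,0,0],"gripper": 0.15},{"offset": [0,0,0],"rot": [0,0,0],"gripper": 0.15}])

```text
time: 32.67
position: [0.5102, 0.1616, 0.0337]
tool_rot: [-2.221, -2.221, 0.001]
ft_force: [-2.1, -1.9, 5.6]
grip_width: 0.345
```

Contact at 5.6 N. Releasing and retreating.

>>> carry_out(rows=[{"offset": [0,0,0],"rot": [0,0,0],"gripper": 0.37},{"offset": [0,0,0],"rot": [0,0,0],"gripper": 0.43},{"offset": [0,0,0],"rot": [0,0,0],"gripper": 0.55},{"offset": [0,0,0],"rot": [0,0,0],"gripper": 0.7},{"offset": [0,0,-0.01],"rot": [0,0,0],"gripper": 0.7},{"offset": [0,0,-0.02],"rot": [0,0,0],"gripper": 0.7},{"offset": [0,0,-0.04],"rot": [0,0,0],"gripper": 0.7},{"offset": [0,0,-0.04],"rot": [0,0,0],"gripper": 0.7},{"offset": [0.04,0,0],"rot": [0,0,0],"gripper": 0.7},{"offset": [0.05,0,0],"rot": [0,0,0],"gripper": 0.7}])

```text
time: 33.92
position: [0.5114, 0.2517, 0.1455]
tool_rot: [2.225, 2.218, 0.004]
ft_force: [-0.3, -0.7, 1.1]
grip_width: 0.699
```

>>> carry_out(rows=[{"offset": [0.05,-0.01,-0.02],"rot": [0,0,0],"gripper": 0.7},{"offset": [0.05,-0.01,-0.02],"rot": [0,0,0],"gripper": 0.7},{"offset": [0.05,-0.02,0],"rot": [0,0,0],"gripper": 0.7},{"offset": [0.05,-0.02,0],"rot": [0,0,0],"gripper": 0.7},{"offset": [0.05,-0.02,0],"rot": [0,0,0],"gripper": 0.7},{"offset": [0,0,0],"rot": [0,0,0],"gripper": 0.7},{"offset": [0,0,0],"rot": [0,0,0],"gripper": 0.7},{"offset": [0,0,0],"rot": [0,0,0],"gripper": 0.7}])

```text
time: 34.92
position: [0.4319, 0.4998, 0.184]
tool_rot: [2.225, 2.218, -0.0]
ft_force: [0.2, 0.7, 0.0]
grip_width: 0.699
```

```bash
python3 to.py; python3 - <<'E'
from h import *
M=[[.5106,.1614],[.5073,.0656],[.504,-.0301],[.5007,-.1259]]
for n in ("top","scene"):
    d=cams.get_image(n); print(n)
    for r in rings(d,.057): print(r[0],r[2],r[3],"err mm",min(([round(1000*(a-b),1) for a,b in zip(r[2],m)] for m in M),key=lambda e:np.hypot(*e)))
    show(d,n+"10.png",None,1.4)
E
```

```text
t 34.925 pos [0.4319 0.4998 0.184 ] F [0.16 0.73 0.04] grip mm 60.8 q7 -0.82
rot fix deg [ 0.02  0.02 -0.18]
top
[213.  232.7] [0.51   0.1601] 26.7 err mm [np.float64(-0.6), np.float64(-1.3)]
[267.7 236.1] [0.5063 0.0648] 36.4 err mm [np.float64(-1.0), np.float64(-0.8)]
[323.7 239.1] [ 0.5032 -0.0313] 46.7 err mm [np.float64(-0.8), np.float64(-1.2)]
[377.4 242.3] [ 0.5004 -0.1253] 56.4 err mm [np.float64(-0.3), np.float64(0.6)]
scene
[223.8 182.6] [ 0.5034 -0.1246] 56.4 err mm [np.float64(2.7), np.float64(1.3)]
[264.3 191.6] [ 0.506  -0.0299] 46.5 err mm [np.float64(2.0), np.float64(0.2)]
[305. 201.] [0.5094 0.0669] 36.8 err mm [np.float64(2.1), np.float64(1.3)]
[347.5 210.7] [0.5132 0.1622] 27.1 err mm [np.float64(2.6), np.float64(0.8)]
```

View pics/scene10.png

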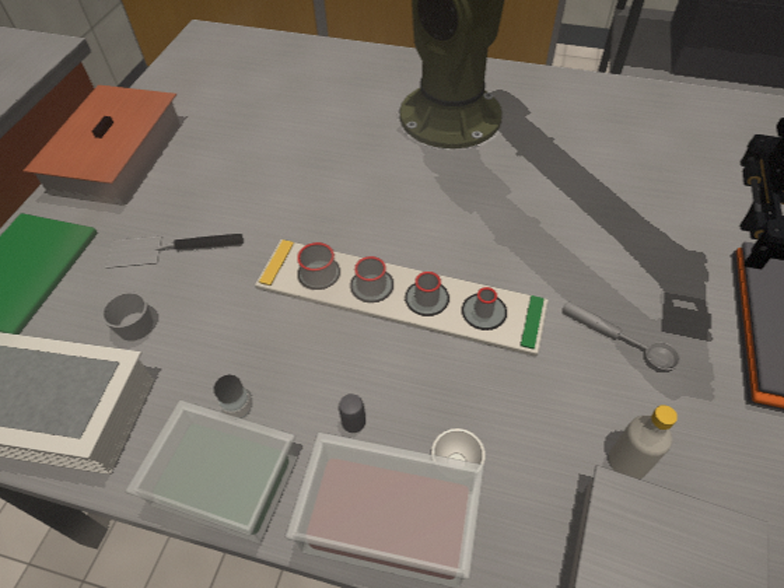

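View pics/top10.png

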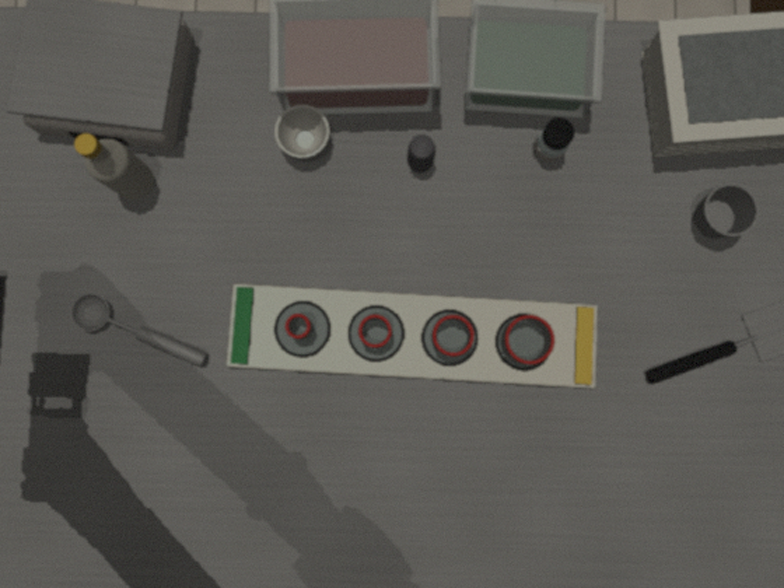

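All four rings stand upright on their marks, running 30→60 from green, at scene (486,305), (427,290), (370,275) and (317,265). Each is within 3 mm by both cameras. The arm is clear, so I'm handing in.

```bash
python3 -c "
from bench import workorder
print(workorder.close_job())"
```

```text
the job is handed in; nothing more can be done
None
```

All four cutters stand on the plating board in order: 30, 40, 50 and 60 mm on mark_1 to mark_4, from the green end (+y) to the yellow end. I picked each one up from the outside with about 10 N and lowered it to the board. I released it only after the wrist force showed contact (1.2 N for the 60 mm, which is close to the sensor noise, and 2.6–5.6 N for the others). The job was handed in at about 35 s of the 96 s limit.

**Last checks:**
- **Centring:** measured rim centres are within about 1.5 mm of the marks in the top camera and about 3 mm in the scene camera, against the 12 mm limit.
- **Standing:** all four look upright with the red rim on top. I judged this from the pictures and did not measure tilt.
- **Clearance:** the gripper was empty and well away from everything.

**Disagreement:** the two cameras differ by about 3 mm in x. They differed by the same amount at the start, so this looks like calibration error rather than misplacement. No check failed.

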